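# Draw a sample tube partway out of its well for the scanner and hold it

### The job

Three capped sample tubes stand in the snug wells of the metal dry block. Take the one right in front of the hand scanner's nose by its cap and draw it straight up, gently and without turning it, until the middle of its barcode is level with the middle of the scanner's nose; its lower end must stay in the well. Finish while holding it there, upright and still, and leave the other tubes, the reagent bottle, the scanner and its stand alone.

Things in the scene. Friction and masses are not known exactly. Their poses are not given: they have to be found in the camera images.
- sample_tube: the tube to draw: a capped blood collection tube, 107 mm from its origin to the top of the cap. Its z axis runs up the tube; its round glass body is 13 mm in diameter and spans z = 3 (lower end) to 84 mm, its cap is 17 mm in diameter and spans z = 84 to 107 mm. Weighs about 25 g. At the start it stands on the floor of its well, origin 5 mm above the table, so that the cap and some 17 mm of glass stand out of the block. Any of the three wells may be its own.
- barcode_mid (a point): the middle of the barcode on the tube to draw, on the tube's axis, 50 mm above the tube's origin. The barcode is some 33 mm tall and faces the scanner at the start, its lower part hidden in the well; the tube's -x axis points at the scanner
- neighbour_tube_0: another tube of the same kind, in another well; same frame and sizes. To be left in its well
- neighbour_tube_1: the third tube of the same kind, in the remaining well; same frame and sizes. To be left in its well
- tube_block: fixed aluminium dry block, 60 (x) by 210 (y) by 68 mm high on a grey plinth 84 x 236 mm, 18 mm high; origin at the centre of its underside, z up. Three upright round wells in a row along its y axis, at y = -70, 0 and +70 mm: 14.4 mm across (1.6 mm wider than the glass), 60 mm deep, floor 8 mm above the table. Nothing holds a tube in its well but its weight and friction
- scanner_stand: fixed stand beyond the block, seen from the robot: steel base 135 x 100 x 10 mm, and a round upright post 14 mm thick and 170 mm high, on which a clamp table carries the scanner lying on its side. x axis points away from the tubes. Origin on the table 134 mm beyond the axis of the tube to draw, post at x = +88 mm. The clamp's height differs from start to start and is not to be changed
- scanner_nose (a point): the middle of the scanner's nose (window end), 83 to 97 mm above the table. Its -x axis points along the beam, level, at the tube to draw, which stands 80 mm away. The black scanner is 37 mm thick (18 mm above this point); its head is 75 mm wide and its handle lies to the -y side, up to 145 mm from the beam line and at least 130 mm behind the tubes
- reagent_bottle: brown reagent bottle, 34 mm in diameter, 62 mm high, standing loose beside the block; origin at the centre of its underside. To be left alone

How it is judged:
By the outcome, as a careful person would: the job done as asked, in the order asked, and still so for the second after the job is handed in, while the arm keeps its last pose, push and grip.
It also fails if it takes over 32 s, if anything falls off the work surface, if the arm or the gripper's body presses on something with over 40 N, if the wrist force passes 120 N, or if a joint passes its speed limit or range.

### The arm

A 6-joint arm with a two-finger parallel gripper is mounted at the origin on a cart in front of the work surface, level with it; the furniture and walls round the work are solid. World frame = base frame: x ahead of the robot, y to its left, z up, the work surface at z = 0. Lengths are in m, angles in rad, forces in N, time in s.
With the tool pointing down it reaches from about 0.35 to 0.85 m from the base axis. Payload 8.1 kg.
Tool frame: the origin (TCP) lies midway between the tips of the shut fingers; the grasp point (between the pads) lies 19 mm behind it (robot.grip_point_offset is the distance from the TCP to the grasp point, in m); z points along the fingers, y is the line along which they close (so a half turn about z gives the same grasp; the last joint's range is limited). The gripper opens to 93 mm and grips with 3 to 60 N. Pads are 15 mm wide; open, the fingers measure 128 mm over their backs; the gripper's body (75 mm by 188 mm) begins 65 mm behind the grasp point.
Start: joints at [1.112, 0.13, 1.488, -0, 1.523, -0.085], TCP at [0.219, 0.559, 0.219] pointing down, gripper open.
Joint ranges: [-2.96, 2.96], [-0.89, 2.26], [0.02, 2.5], [-1.34, 4.48], [0, 2.73], [-2.66, 2.66]. Speed limits (rad/s): [2.39, 2.39, 2.79, 3.14, 3.14, 3.14].

### API

Orientations are given as a rotation vector (axis times angle).
In Python, from plant import robot, read_camera, job gives the robot as it stands.
- The arm moves only by the shell command python3 -m inch 'ROWS' [FORCE]. ROWS is JSON, one flat list of numbers, 5 for each row, row after row: the shift along the world's x, y, z in mm, then the turn about the world's z in degrees, then the opening in per cent of the stroke, from 0 (shut) to 100 (fully open). In form: [dx, dy, dz, yaw, hand, dx, dy, dz, yaw, hand, ...]. A call has 1 to 10 rows; each row is the pose to reach, as a shift and turn from the pose commanded when the call began; what a row does not reach only later rows make up. A row lasts 1/12 s, in which the tool goes at most 41.7 mm and 7.16 degrees, less where a joint would pass 70% of its speed; a pose out of reach is approached as far as the arm can. A call with a gripper value outside its range is refused whole. The fingers move at their own pace and stop on an object; FORCE is the grip in N (left out, the last holds). Time passes only in rows, so rows that repeat a pose let the fingers close. It gives the time, the measured TCP pose, the force, the opening and the grip force at its end, in the units of the state.
- robot.read_state(): the state, without advancing time (a new reading comes with each control period).
- read_camera(name): name is "scene" or "top"; returns a dict with "image" (384x512x3 uint8, blue, green, red), "K" (3x3 intrinsics, pixels), "extrinsics" (4x4, takes a point from world to camera coordinates). Camera axes: x right, y down, z forward; pixel columns grow to the right and rows downward; lengths in m; the calibration is good to about 2 mm. A picture is of the moment at which its call begins. There is no depth.
- job.close_job(): hands the job in; it is judged then, once.
The state is a dict: "t": time; "q": joint angles; "dq": joint speeds; "joint_torque": joint torques, N m; "tool_pos": TCP position; "orientation": TCP orientation; "force": force on the tool from outside, world axes, zero at the start; "wrist_torque": the same for the moment, N m; "opening": finger opening in m; "gripper_force": force on a finger pad.
Only numpy, scipy, OpenCV 4.12 (cv2) and the standard library are available. Lean on these libraries where they do the work, as an engineer would, in place of code of your own. Each camera call takes 0.05 s, during which the arm holds its last target. There are 200 camera calls.

## Working session

There is one attempt and no reset: what is moved stays moved. The work goes in short steps, Python scripts to look and compute and a shell command to move; the robot and the scene stay as the last step left them, time stands still between calls to the robot, and variables do not carry over. Pictures are saved under pics/ and viewed, at most 10 in all, crops included, and the job is handed in when it is done.

```bash
mkdir -p pics
python3 - <<'E'
from plant import robot, read_camera
import cv2,numpy as np
for n in("scene","top"):
    c=read_camera(n);cv2.imwrite(f"pics/{n}0.png",c["image"]);np.savez(f"{n}0.npz",**c)
    print(c["K"].tolist(),np.round(c["extrinsics"],4).tolist())
print(robot.read_state(),robot.grip_point_offset)
E
```

```text
[[491.176593266298, 0.0, 256.5643582280861], [0.0, 491.176593266298, 185.35352707465475], [0.0, 0.0, 1.0]] [[0.8983, -0.4391, 0.0132, -0.4363], [-0.1701, -0.3754, -0.9111, 0.2149], [0.405, 0.8162, -0.4119, 0.5882], [0.0, 0.0, 0.0, 1.0]]
[[416.6988497263048, 0.0, 251.17044108994696], [0.0, 416.6988497263048, 193.1909401731606], [0.0, 0.0, 1.0]] [[0.0784, -0.9969, -0.0017, 0.0409], [-0.9633, -0.0753, -0.2577, 0.5739], [0.2568, 0.0218, -0.9662, 0.7895], [0.0, 0.0, 0.0, 1.0]]
{'t': 0.1, 'q': array([ 1.11160744e+00,  1.31115964e-01,  1.48917613e+00, -1.21205049e-05,
        1.52301293e+00, -8.53908795e-02]), 'dq': array([-0.0011432 , -0.00139983, -0.00163505, -0.00092407,  0.00058455,
       -0.00034705]), 'joint_torque': array([ 1.09024288e-03, -5.61343288e+01, -4.93095160e+01,  7.70324632e-02,
        2.91220093e-02, -5.29996714e-05]), 'tool_pos': array([0.21883696, 0.55810415, 0.21767109]), 'orientation': array([-5.83663619e-01, -3.08644041e+00,  2.59542748e-03]), 'force': array([-0.47275454, -0.22358459,  0.29102539]), 'wrist_torque': array([-0.05824749,  0.02034288, -0.04409786]), 'gripper_force': 0.0, 'opening': 0.09292278391345217} 0.0188
```

View pics/scene0.png

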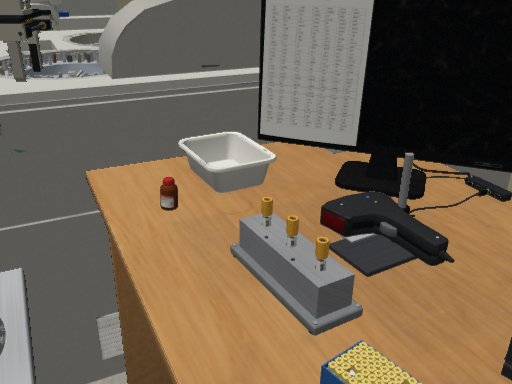

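View pics/top0.png

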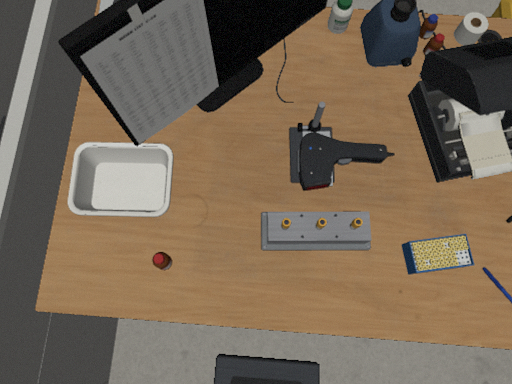

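The scene shows three orange-capped tubes at about (267,205), (292,225) and (322,246), with the scanner's red nose at about (333,218). In the top view the caps are at about (286,223), (322,223) and (357,223) and the nose is at about (316,187), so the middle tube is the likely one. I'll zoom in next.

Run:
```python
import cv2
a=cv2.imread("pics/scene0.png")[180:290,220:380];cv2.imwrite("pics/sc.png",cv2.resize(a,None,fx=5,fy=5,interpolation=cv2.INTER_CUBIC))
a=cv2.imread("pics/top0.png")[120:260,250:410];cv2.imwrite("pics/tc.png",cv2.resize(a,None,fx=4,fy=4,interpolation=cv2.INTER_CUBIC))
```

```text
(no output)
```

View pics/sc.png

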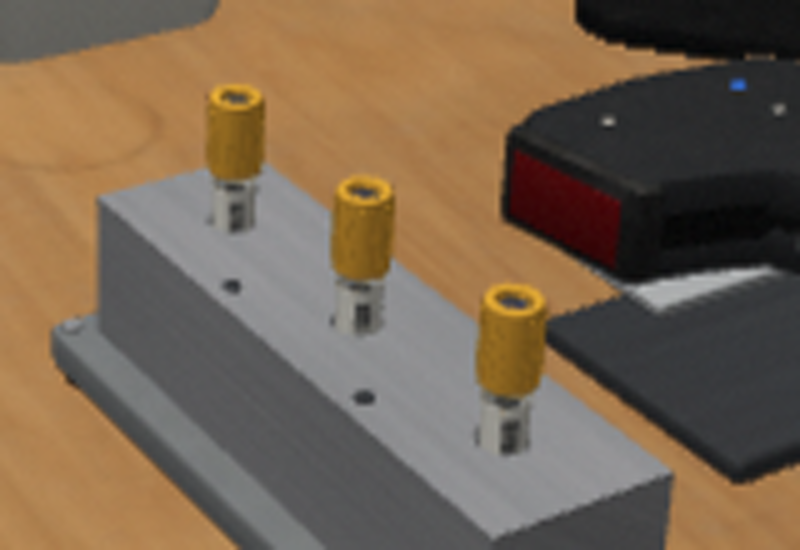

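View pics/tc.png

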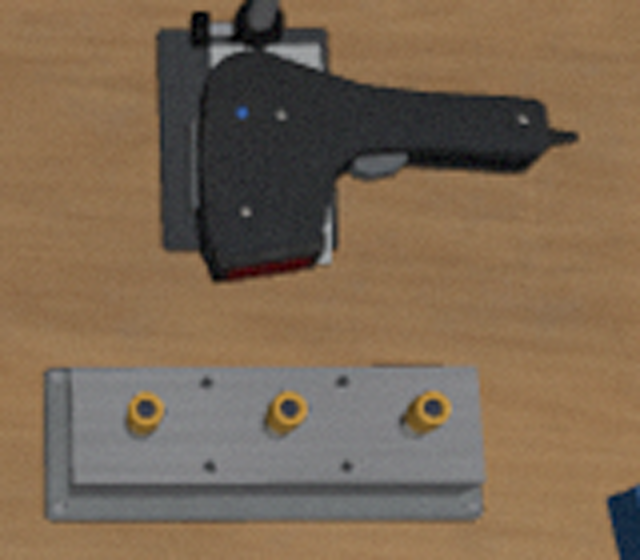

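The scene crop shows all three caps and the red nose window, about (508–620, 147–265) in crop pixels. The top crop puts the window at about (270,269), facing down and slightly left or right. I'll compute positions to see which tube is on the beam.

```bash
cat > h.py <<'E'
import numpy as np,cv2
from scipy.optimize import least_squares
def load(n):
    d=np.load(n); return d["image"],d["K"],d["extrinsics"]
S=load("scene0.npz");T=load("top0.npz")
def proj(c,X):
    p=np.atleast_2d(X)@c[2][:3,:3].T+c[2][:3,3]; p=p@c[1].T; return p[:,:2]/p[:,2:]
def tri(s,t):
    r=least_squares(lambda X:np.r_[proj(S,X)[0]-s,proj(T,X)[0]-t],[.5,.1,.1]); return r.x,np.sqrt(2*r.cost)
def onz(c,p,z):
    R,t=c[2][:3,:3],c[2][:3,3];o=-R.T@t;d=R.T@np.linalg.solve(c[1],[p[0],p[1],1]);return o+d*(z-o[2])/d[2]
sc=lambda p:(np.array(p)+.5)/5-.5+[220,180]
tc=lambda p:(np.array(p)+.5)/4-.5+[250,120]
E
python3 - <<'E'
from h import *
for s,t in(((236,97),(147,408)),((364,188),(289,408)),((514,298),(433,408))):
    print("cap",*tri(sc(s),tc(t)),onz(S,sc(s),.112),onz(T,tc(t),.112))
print("nose",*tri(sc((564,205)),tc((270,269))))
for c,o in((S,1),(T,2)):
    h=cv2.cvtColor(c[0],cv2.COLOR_BGR2HSV);m=((h[...,1]>170)&((h[...,0]<7)|(h[...,0]>172))&(h[...,2]>50)).astype(np.uint8)
    n,l,st,ce=cv2.connectedComponentsWithStats(m)
    for i in range(1,n):
        if st[i,4]>15:print(o,st[i],ce[i])
# block top corners from top image
for p in((70,368),(480,367),(484,485),(70,485)):print("blk",onz(T,tc(p),.068))
for p in((98,200),(672,477),(490,538),(270,165)):print("blkS",onz(S,sc(p),.068))
# scanner top corners at nose
for s,t in(((507,135),None),((632,193),None),((502,215),None),((620,277),None)):print(sc(s))
for p in((160,30),(160,250),(327,30)):print("stand",onz(T,tc(p),.010))
E
```

```text
cap [0.50724885 0.01190294 0.11318616] 0.09419431342217185 [0.50848614 0.01406696 0.112     ] [0.50735088 0.01187611 0.112     ]
cap [ 0.51288006 -0.05701757  0.1135599 ] 0.30964568358647315 [ 0.51470179 -0.05449086  0.112     ] [ 0.5127472  -0.05705503  0.112     ]
cap [ 0.51840226 -0.12684673  0.11333627] 0.3134363599179809 [ 0.51999782 -0.12496651  0.112     ] [ 0.51821792 -0.12693672  0.112     ]
nose [ 0.58978665 -0.04870144  0.08665317] 0.03900197146624984
1 [163 177  11   9  87] [168.10344828 181.13793103]
1 [322 210  22  23 265] [332.55849057 220.87924528]
2 [434  34  10  10  65] [438.56923077  38.23076923]
2 [307 185  20   5  34] [316.26470588 186.76470588]
2 [153 253  12  12  86] [158.63953488 258.37209302]
blk [0.53408078 0.04974185 0.068     ]
blk [ 0.55114343 -0.16154867  0.068     ]
blk [ 0.48986675 -0.16390114  0.068     ]
blk [0.47345107 0.045577   0.068     ]
blkS [0.47567141 0.04524554 0.068     ]
blkS [ 0.55082369 -0.15961671  0.068     ]
blkS [ 0.49220164 -0.16205065  0.068     ]
blkS [0.53742706 0.04373387 0.068     ]
[321.  206.6]
[346.  218.2]
[320.  222.6]
[343.6 235. ]
stand [0.75247932 0.01001963 0.01      ]
stand [0.61874186 0.00269981 0.01      ]
stand [ 0.76004708 -0.08716748  0.01      ]
```

Run:
```python
from h import *
from scipy.spatial.transform import Rotation as Ro
caps=[((236,97),(147,408)),((364,188),(289,408)),((514,298),(433,408))]
def model(v):
    x,y,a,z=v[:4];u=np.array([-np.sin(a),np.cos(a),0]);b=np.array([np.cos(a),np.sin(a),0])
    c=np.array([x,y,.112]);P=np.array([c+.07*u,c,c-.07*u,[x,y,z]+.08*b]);return P
so=np.array([sc(s) for s,_ in caps]+[sc((564.5,205))]);to=np.array([tc(t) for _,t in caps]+[[316.8,187.0]])
def f(v):
    P=model(v);return np.r_[(proj(S,P)+v[4:6]-so).ravel()/.4,(proj(T,P)+v[6:8]-to).ravel()/.4,v[4:]/1.2]
r=least_squares(f,[.513,-.056,.08,.09,0,0,0,0],x_scale=[.1,.1,1,.1,1,1,1,1]);J=r.jac
print(r.x,np.round(r.fun*.4,2),np.sqrt(np.diag(np.linalg.inv(J.T@J)))[:4])
from plant import robot
s=robot.read_state();R=Ro.from_rotvec(s["orientation"]).as_matrix();print(s["tool_pos"],R,np.degrees(np.arctan2(R[1,1],R[0,1])))
```

```text
[ 0.51430523 -0.05486266  0.09295051  0.08436721 -0.29882714 -0.04411637
  1.02188796  1.06885045] [-0.92 -0.16 -0.41  0.12  0.05 -0.32  1.31  0.36 -0.48  0.72 -0.08  0.2
 -0.18 -0.33  0.63 -0.71 -0.1  -0.01  0.34  0.36] [0.00154824 0.00164999 0.00450948 0.00077939]
[0.21883696 0.55810415 0.21767109] [[-9.30947371e-01  3.65152616e-01 -7.48105112e-04]
 [ 3.65153358e-01  9.30946106e-01 -1.54035354e-03]
 [ 1.33981414e-04 -1.70716118e-03 -9.99998534e-01]] 68.58299196923942
```

The middle tube is the target, at about (0.514, -0.0555). The block yaw is about 5° and the nose height about 0.085. I'll close along the row with the hand part-opened to clear the neighbours, and move above it first.

```bash
python3 -m inch '[10,-20,0,1,45,25,-52,0,2,45,43,-89,0,4,45,61,-127,0,6,45,79,-164,0,8,45,97,-202,0,9,45,115,-239,0,10,45,132,-274,0,12,45,147,-306,0,13,45,150,-312,0,13,45]' 5
python3 -m inch '[10,-20,0,1,45,25,-52,0,2,45,43,-89,0,4,45,61,-127,0,6,45,79,-164,0,8,45,97,-202,0,9,45,115,-239,0,10,45,132,-274,0,12,45,142,-296,0,13,45,145,-301,0,13,45]'
python3 -m inch '[0,0,-10,0,45,0,0,-30,0,45,0,0,-50,0,45,0,0,-70,0,45,0,0,-76,0,45,0,0,-80,0,45,0,0,-80,0,45]'
python3 - <<'E'
from plant import robot, read_camera
import cv2,numpy as np
a=[]
for n,(u,v) in(("scene",(230,130)),("top",(260,150))):
    c=read_camera(n);np.savez(f"{n}1.npz",**c);a.append(cv2.resize(c["image"][v:v+120,u:u+160],None,fx=4.6,fy=4.6,interpolation=cv2.INTER_CUBIC)[:,:400 if 0 else None])
cv2.imwrite("pics/a1.png",cv2.resize(np.vstack(a),None,fx=.54,fy=.54) if 0 else a[0]);cv2.imwrite("pics/a2.png",a[1])
s=robot.read_state();print(s["t"],s["tool_pos"],s["force"],s["opening"],s["q"])
E
```

```text
t: 0.93
tool_pos: [0.3706, 0.2424, 0.2184]
orientation: [0.234, 3.132, -0.003]
force: [0.4, 0.7, -0.7]
opening: 0.0423
gripper_force: 0.0
t: 1.77
tool_pos: [0.5149, -0.0577, 0.2179]
orientation: [0.121, -3.138, 0.001]
force: [1.3, -0.7, 0.1]
opening: 0.0419
gripper_force: 0.0
t: 2.35
tool_pos: [0.5134, -0.0532, 0.1379]
orientation: [0.127, -3.138, -0.001]
force: [-0.4, -0.1, -0.7]
opening: 0.0417
gripper_force: 0.0
2.45 [ 0.51461176 -0.05394666  0.13969631] [-0.61853916 -0.08675541 -0.59873775] 0.04173686222277013 [-2.03645159e-01 -4.32722774e-02  1.81291031e+00  1.17428841e-04
  1.37055832e+00 -1.85496859e+00]
```

View pics/a1.png

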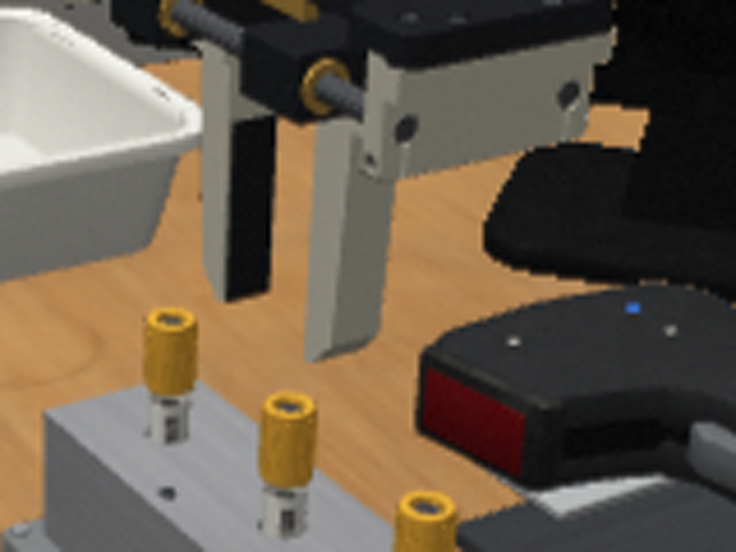

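View pics/a2.png

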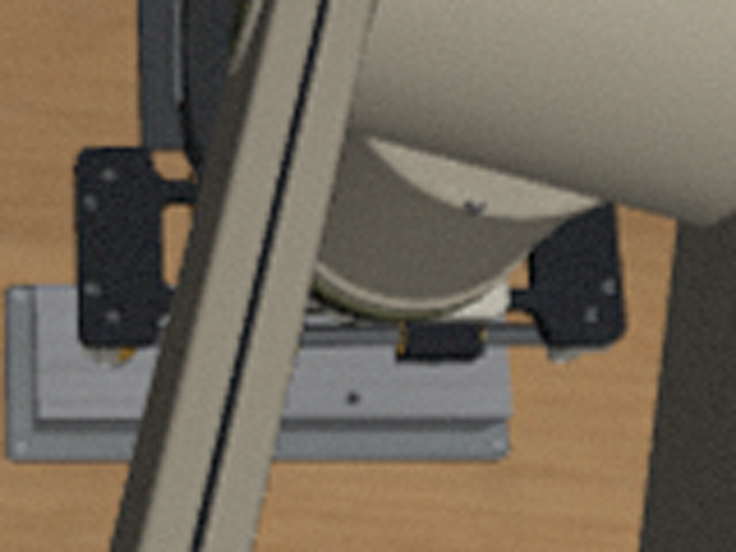

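The scene view shows the finger tips straddling the middle cap line, with inner tip corners at about (226,300) and (305,360) and the cap top at (289,405). The top view is hidden by the arm. I'll compare tips and cap with the same camera.

```bash
python3 - <<'E'
from h import *
from plant import robot
ac=lambda p:(np.array(p)+.5)/4.6-.5+[230,130]
g=onz(S,ac((287.5,325)),.1385);c=onz(S,ac((289,405)),.112)
print(g,c,c-g); print(proj(S,[.5138,-.0545,.1385])*1,ac((287.5,325)))
E
python3 -m inch '[0,0,0,0,45]'; python3 -m inch '[0,0,0,0,45]';python3 -m inch '[0,0,0,0,45]'
```

```text
[ 0.51389056 -0.05277713  0.1385    ] [ 0.51405888 -0.05571106  0.112     ] [ 0.00016831 -0.00293394 -0.0265    ]
[[292.65980778 200.75992485]] [292.10869565 200.26086957]
t: 2.53
tool_pos: [0.515, -0.0543, 0.1401]
orientation: [-0.126, 3.137, -0.001]
force: [0.1, 0.7, 0.4]
opening: 0.0414
gripper_force: 0.0
t: 2.62
tool_pos: [0.5149, -0.0545, 0.1399]
orientation: [-0.126, 3.137, -0.001]
force: [0.7, 0.1, -0.3]
opening: 0.0418
gripper_force: 0.0
t: 2.7
tool_pos: [0.5147, -0.0545, 0.1396]
orientation: [-0.125, 3.138, -0.001]
force: [-0.2, 0.3, 0.2]
opening: 0.0418
gripper_force: 0.0
```

```bash
python3 -m inch '[0,-1,-8,0,45,0,-2,-18,0,45,0,-2,-28,0,45,0,-2,-38,0,45,0,-2,-48,0,45,0,-2,-55,0,45,0,-2,-58,0,45,0,-2,-58,0,45,0,-2,-58,0,45]' 4
python3 -m inch '[0,0,0,0,36,0,0,0,0,30,0,0,0,0,26,0,0,0,0,24,0,0,0,0,24]'
python3 - <<'E'
from plant import robot, read_camera
import cv2,numpy as np
c=read_camera("scene");np.savez("scene2.npz",**c);cv2.imwrite("pics/b1.png",cv2.resize(c["image"][150:270,230:390],None,fx=4.6,fy=4.6,interpolation=cv2.INTER_CUBIC))
s=robot.read_state();print(s["t"],s["tool_pos"],s["force"],s["opening"])
E
```

```text
t: 3.45
tool_pos: [0.5141, -0.0564, 0.0806]
orientation: [0.126, -3.139, -0.0]
force: [-0.2, -0.7, -0.3]
opening: 0.0416
gripper_force: 0.0
t: 3.87
tool_pos: [0.5143, -0.0565, 0.0809]
orientation: [-0.126, 3.139, -0.0]
force: [-0.1, -0.7, -0.1]
opening: 0.0226
gripper_force: 0.0
3.9167 [ 0.51417031 -0.05644641  0.08082754] [ 0.24805075 -0.45413073  0.28250636] 0.022555601098286332
```

View pics/b1.png

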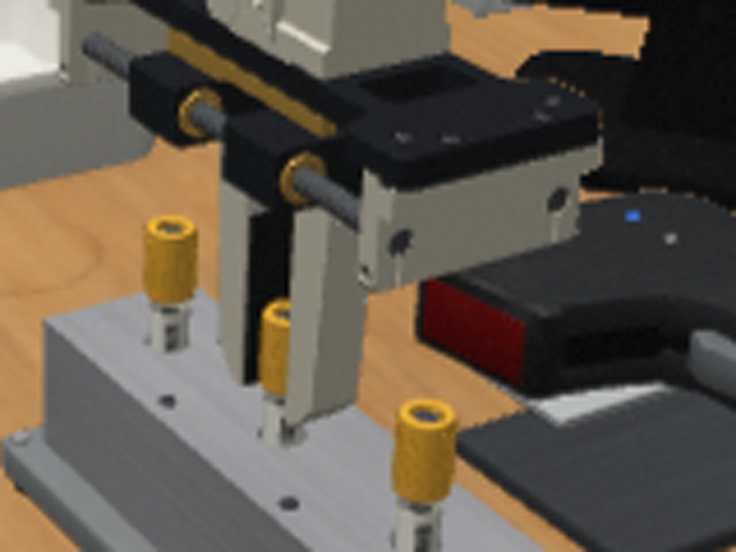

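The cap sits between the pads, with its left edge at about 260 px as before. I'll close slowly and watch the side force.

```bash
python3 -m inch '[0,0,0,0,22,0,0,0,0,21,0,0,0,0,20.5]' 4
python3 -m inch '[0,0,0,0,20,0,0,0,0,19.5]'; python3 -m inch '[0,0,0,0,19,0,0,0,0,18.5,0,0,0,0,18.5]';python3 -m inch '[0,0,0,0,17,0,0,0,0,16,0,0,0,0,15]'
```

```text
t: 4.17
tool_pos: [0.5141, -0.0564, 0.0807]
orientation: [-0.126, 3.139, -0.0]
force: [-0.4, 0.5, -0.1]
opening: 0.0197
gripper_force: 0.0
t: 4.33
tool_pos: [0.5141, -0.0564, 0.0806]
orientation: [-0.126, 3.139, 0.0]
force: [-0.2, 0.4, -0.6]
opening: 0.0185
gripper_force: 0.0
t: 4.58
tool_pos: [0.5141, -0.0565, 0.0806]
orientation: [0.126, -3.139, 0.0]
force: [0.2, -0.0, -0.3]
opening: 0.0178
gripper_force: 2.4
t: 4.83
tool_pos: [0.514, -0.0564, 0.0806]
orientation: [0.126, -3.139, 0.0]
force: [-0.6, -0.6, 0.6]
opening: 0.0175
gripper_force: 4.0
```

```bash
python3 -m inch '[0,0,0,0,10,0,0,0,0,10,0,0,0,0,10,0,0,0,0,10]' 8
python3 -m inch '[0,0,0.5,0,10,0,0,1,0,10,0,0,2,0,10,0,0,3,0,10,0,0,4,0,10,0,0,5,0,10,0,0,5,0,10]'
python3 -m inch '[0,0,1,0,10,0,0,2,0,10,0,0,3,0,10,0,0,4,0,10,0,0,5,0,10,0,0,6,0,10,0,0,7,0,10,0,0,8,0,10,0,0,8,0,10]'
```

```text
t: 5.17
tool_pos: [0.5141, -0.0564, 0.0806]
orientation: [-0.126, 3.139, -0.0]
force: [0.0, -0.5, 0.1]
opening: 0.0174
gripper_force: 8.0
t: 5.75
tool_pos: [0.5143, -0.0564, 0.086]
orientation: [-0.126, 3.139, -0.0]
force: [0.4, -1.0, 0.2]
opening: 0.0172
gripper_force: 8.0
t: 6.5
tool_pos: [0.5142, -0.0564, 0.0939]
orientation: [-0.126, 3.139, -0.0]
force: [0.1, -0.2, 0.1]
opening: 0.0169
gripper_force: 8.0
```

```bash
python3 -m inch '[0,0,1,0,10,0,0,3,0,10,0,0,5,0,10,0,0,7,0,10,0,0,9,0,10,0,0,11,0,10,0,0,13,0,10,0,0,15,0,10,0,0,16,0,10,0,0,16,0,10]'
python3 -m inch '[0,0,0,0,10,0,0,0,0,10]'
python3 - <<'E'
from plant import robot, read_camera
import cv2,numpy as np
c=read_camera("scene");np.savez("scene3.npz",**c);cv2.imwrite("pics/c1.png",cv2.resize(c["image"][175:255,265:375],None,fx=7,fy=7,interpolation=cv2.INTER_CUBIC))
s=robot.read_state();print(s["t"],s["tool_pos"],s["force"],s["opening"])
E
```

```text
t: 7.33
tool_pos: [0.5143, -0.0564, 0.11]
orientation: [-0.126, 3.139, -0.0]
force: [-0.1, -0.7, 1.0]
opening: 0.0173
gripper_force: 8.0
t: 7.5
tool_pos: [0.514, -0.0564, 0.1095]
orientation: [0.126, -3.139, -0.0]
force: [0.1, -0.4, -0.3]
opening: 0.017
gripper_force: 8.0
7.55 [ 0.51398635 -0.05638561  0.10948576] [-0.52996139 -0.11008468  0.31002574] 0.01734810983324804
```

View pics/c1.png

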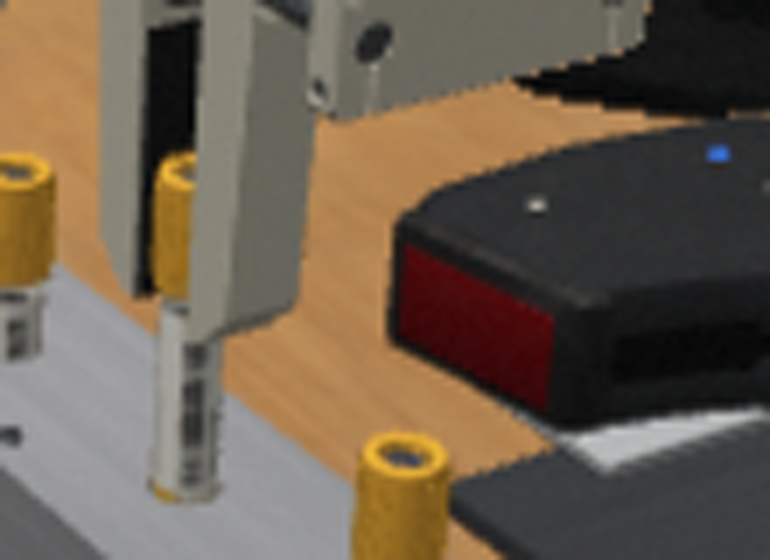

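The tube has risen with the grip and its foot is still in the well. The red window corners are at about (400,245), (553,315), (548,412) and (397,340). I'll refine the nose height relative to the tube from this one camera.

Run:
```python
from h import *
cc=lambda p:(np.array(p)+.5)/7-.5+[265,175]
tube=np.array([.5140,-.0564])
capo=sc((364,188)); bias=capo-proj(S,[*tube,.112])[0]; print("bias",bias)
for w in ([(400,245),(553,315),(548,412),(397,340)],):
    q=np.array([cc(p) for p in w])
    for a in (.075,.08,.09):
        b=np.array([np.cos(a),np.sin(a)]);l=np.array([-b[1],b[0]])
        for B in (bias,bias*0):
            # fit centred rectangle: lateral, z, halfwidth, halfheight
            def P(v):
                return np.array([[*(tube+.08*b+l*(v[0]+i*v[2])),v[1]+j*v[3]] for i,j in((1,1),(-1,1),(-1,-1),(1,-1))])
            r=least_squares(lambda v:(proj(S,P(v))+B-q).ravel(),[0,.085,.03,.015]);print(a,np.round(r.x*1000,2),np.sqrt(r.cost))
# red mask top view + foot-to-block check: block top at hole
c=np.load("scene3.npz")["image"];h=cv2.cvtColor(c,cv2.COLOR_BGR2HSV)
m=((h[...,1]>150)&((h[...,0]<8)|(h[...,0]>172))&(h[...,2]>40)).astype(np.uint8);n,L,st,ce=cv2.connectedComponentsWithStats(m)
print([(st[i],ce[i]) for i in range(1,n) if st[i,4]>100], q.mean(0))
```

```text
bias [-0.2387405  -0.66641631]
0.075 [ 6.33 81.24 24.26 11.98] 2.63358007216187
0.075 [ 7.02 82.08 24.3  11.98] 2.6184463869699224
0.08 [ 5.89 81.26 24.19 11.98] 2.5645324739866537
0.08 [ 6.58 82.1  24.23 11.98] 2.5494014019628395
0.09 [ 5.03 81.29 24.05 11.98] 2.427913182136685
0.09 [ 5.71 82.14 24.09 11.98] 2.4127937756445617
[(array([322, 210,  22,  23, 292], dtype=int32), array([332.51712329, 221.25684932]))] [332.35714286 221.42857143]
```

Run:
```python
from h import *
cc=lambda p:(np.array(p)+.5)/7-.5+[265,175]
tube=np.array([.5140,-.0564]);a=.08
b=np.array([np.cos(a),np.sin(a)]);l=np.array([-b[1],b[0]])
q=np.array([cc(p) for p in [(400,245),(553,315),(548,412),(397,340)]])
bS=sc((364,188))-proj(S,[*tube,.112])[0]; bT=tc((289,408))-proj(T,[*tube,.112])[0]; print(bS,bT)
def P(v):
    L=np.array([-np.sin(v[5]),np.cos(v[5])])
    return np.array([[*(tube+v[4]*b+l*v[0]+i*v[2]*L),v[1]+j*v[3]] for i,j in((1,1),(-1,1),(-1,-1),(1,-1))])
for wd,wl,name in((1e3,0,"depth80"),(1e3,1e3,"depth80 lat0"),(0,0,"free")):
  for tp in((316.3,186.8),(317.2,187.1)):
    f=lambda v:np.r_[(proj(S,P(v))+bS-q).ravel(),(proj(T,P(v).mean(0))+bT-tp).ravel(),wd*(v[4]-.08),wl*v[0]]
    r=least_squares(f,[0,.085,.03,.015,.08,.08]);print(name,np.round(r.x*1000,1),np.round(r.fun,1))
# full-body outline of the nose: top/bottom black corners on left edge
for p in((397,228),(390,345)):print(cc(p))
X=tube+.08*b+l*.03
print(proj(S,[[*X,.1035],[*X,.0665]])+bS)
```

```text
[-0.2387405  -0.66641631] [0.31396571 0.65634998]
depth80 [  4.7  81.8  21.5  12.   79.5 284.5] [ 0.5  0.1  0.5 -0.  -0.1 -0.  -0.1 -0.  -0.8 -0.1 -0.5  0. ]
depth80 [  3.9  82.2  21.5  11.9  79.1 284.9] [ 0.7  0.1  0.7 -0.   0.  -0.   0.1 -0.  -1.3 -0.3 -0.9  0. ]
depth80 lat0 [  1.9  83.3  21.3  11.9  78.3 286.9] [ 1.2  0.2  1.2  0.1  0.5  0.   0.6  0.1  0.7  0.2 -1.7  1.9]
depth80 lat0 [  1.6  83.5  21.3  11.9  78.1 287. ] [ 1.2  0.2  1.2  0.   0.6  0.   0.6  0.1 -0.  -0.  -1.9  1.6]
free [  3.6  82.7  21.5  11.9  78.2 283.9] [ 0.4  0.   0.4 -0.  -0.3 -0.  -0.2 -0.1 -0.2  0.3 -0.   0. ]
free [  2.1  83.7  21.4  11.9  77.  283.9] [ 0.4  0.   0.4 -0.  -0.2 -0.  -0.2 -0.1 -0.3  0.5 -0.   0. ]
[321.28571429 207.14285714]
[320.28571429 223.85714286]
[[323.5161506  202.30938688]
 [321.90369591 223.08818548]]
```

The window face is about 11° oblique, and its middle comes out at roughly 84–85 mm. The barcode middle is now at about 84 mm. I'll check the actual tube lift in the image by template matching, to rule out slip.

Run:
```python
from h import *
A=np.load("scene2.npz")["image"];B=np.load("scene3.npz")["image"];k=8
up=lambda i:cv2.resize(i,None,fx=k,fy=k,interpolation=cv2.INTER_CUBIC)
# A crop 'b1' offset (230,150): cap visible strip x 286..292, y 214..236
x0,x1,y0,y1=285,291,213,236
t=up(A)[y0*k:y1*k,x0*k:x1*k];w=up(B)[(y0-30)*k:(y1)*k,(x0-4)*k:(x1+4)*k]
r=cv2.matchTemplate(w,t,cv2.TM_CCOEFF_NORMED);_,m,_,p=cv2.minMaxLoc(r)
print(m,p[0]/k-4,p[1]/k-30)
for d in(28,29,30,31):print(d,(proj(S,[.507,-.0545,.1+d/1000])-proj(S,[.507,-.0545,.1]))[0])
```

```text
0.8684487342834473 0.375 -18.125
28 [  0.77156579 -17.3269582 ]
29 [  0.79959469 -17.95639966]
30 [  0.82765678 -18.58658666]
31 [  0.85575214 -19.21752052]
```

The lift is 29.3 mm with no slip. I'll make a final 0.5 mm trim, settle and hand in.

```bash
python3 -m inch '[0,0,0.3,0,10,0,0,0.5,0,10,0,0,0.5,0,10,0,0,0.5,0,10,0,0,0.5,0,10,0,0,0.5,0,10,0,0,0.5,0,10,0,0,0.5,0,10]'
python3 -c "
from plant import job
print(job.close_job())"
```

```text
t: 8.22
tool_pos: [0.5141, -0.0564, 0.1101]
orientation: [0.126, -3.139, -0.0]
force: [-0.0, 0.7, 0.1]
opening: 0.0175
gripper_force: 8.0
the job is handed in; nothing more can be done
None
```

I drew the middle tube straight up about 29.5 mm and handed the job in at 8.2 s while holding it still, its foot still in the well; the barcode middle is at about 84.5 mm, against a nose height I could only estimate from the images as 84–85 mm.

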